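Hold the probe arm on a board under test

ROBOT

A 7-joint arm with a two-finger parallel gripper is mounted at the origin on the work surface. World frame = base frame: x ahead of the robot, y to its left, z up, the work surface at z = 0. Lengths are in m, angles in rad, forces in N, time in s.
With the tool pointing down it reaches from about 0.4 to 0.75 m from the base axis. Payload 19.5 kg.
Tool frame: the origin (TCP) lies on the centre line of the jaws, within the pads' length; the fingertips stand 25 mm ahead of it and the grasp point (between the pads) lies 6 mm ahead of it (robot.nose_length is the distance from the TCP to the fingertips, in m); z points along the fingers, x is the direction in which the jaws open and shut, and the axes are right-handed (so a half turn about z gives the same grasp; the last joint's range is limited). The gripper opens to 85 mm and grips with 20 to 120 N. Pads are 22 mm wide; open, the fingers measure 114 mm over their backs; the gripper's body (76 mm by 85 mm) begins 54 mm behind the grasp point. The pads swing forward as they close: fully open they stand 13 mm farther back than shut.
Start: joints at [1.128, 0.707, -0.028, 1.485, 0.022, 0.951, -0.075], TCP at [0.224, -0.529, 0.256] pointing down, gripper open.
Joint ranges: [-2.71, 2.71], [-0.32, 2.16], [-1.57, 1.52], [0, 2.45], [-1.46, 4.6], [0, 2.02], [-2.83, 2.83]. Speed limits (rad/s): [1.89, 1.89, 2.57, 2.57, 3.01, 3.01, 3.01].

INTERFACE

Orientations are given as [roll, pitch, yaw] about the fixed x, y, z axes, in that order (R = Rz(yaw) Ry(pitch) Rx(roll)).
In Python, from cell import robot gives the robot as it stands.
- The arm moves only by the tool send_rows, never from a script. Its argument "deltas" is a list of rows, each a list of 3 entries, a list of its own where there are three numbers: the shift along the tool's x, y, z in mm, then the turn, a rotation vector about the tool's x, y, z in rad, then the opening, from 0 (shut) to 1 (fully open). In form: [[[dx, dy, dz], [wx, wy, wz], jaw], ...]. A call has 1 to 12 rows; each row shifts and turns the commanded pose from where the row before left it, along the tool's axes as they then stand; what a row does not reach is not made up. A row lasts 1/12 s, in which the tool goes at most 41.7 mm and 7.16 degrees, less where a joint would pass 70% of its speed; a pose out of reach is approached as far as the arm can. A call is refused whole if a number of a shift passes 41.7 or a number of a turn 0.125, either way. A call with a gripper value outside its range is refused whole. The fingers move at their own pace and stop on an object; "newtons" is the grip in N (left out, the last holds). Time passes only in rows, so rows that do not move let the fingers close. It gives the time, the measured TCP pose, the force and the opening at its end, in the units of the state.
- robot.get_state(): the state, without advancing time (a new reading comes with each control period).
- robot.snapshot(name): name is "scene" or "top" or "wrist"; returns the picture (384x512x3 uint8, red, green, blue); there is no depth.
- robot.get_calibration(name): a dict with "camera_matrix" (3x3 intrinsics, pixels), "distortion" ([k1, k2, p1, p2, k3] as OpenCV has them; the pictures are not rectified), "rvec" (rotation vector, rad) and "tvec" (3), from world to camera coordinates, as OpenCV has them. Camera axes: x right, y down, z forward; pixel columns grow to the right and rows downward; lengths in m; the calibration is good to about 2 mm. A picture is of the moment at which its call begins: read the wrist's pose just before it. get_calibration takes no time and is no camera call; for the wrist camera it gives the pose at the moment of the call.
- robot.sign_off(): hands the job in, once; it reports no verdict.
The state is a dict: "time_s": time; "joint_positions": joint angles; "qvel": joint speeds; "joint_efforts": joint torques, N m; "position": TCP position; "eef_rot": TCP orientation; "force": force on the tool from outside, world axes, zero at the start; "ft_torque": the same for the moment, N m; "grip_width": opening from 0.0 (shut) to 1.0 (fully open).
Only numpy, scipy, OpenCV 4.12 (cv2) and the standard library are available. Lean on these libraries where they do the work, as an engineer would, in place of code of your own. Each camera call takes 0.05 s, during which the arm holds its last target. There are 200 camera calls.

TASK

Put the tall board, the one with a rail along its top edge, under test: slide it up out of the slotted rack, lower it gently down the card guides of the test jig until it is fully home in the socket, test pads facing the jig's sprung probe arm, and let go of it. Then swing the probe arm forward against its spring, right up to its stop so the probes press on the pads, and keep holding it there: finish while still holding the arm. Leave the other boards and everything else on the bench where they are.

Things in the scene. Friction and masses are not known exactly. Their poses are not given: they have to be found in the camera images.
- board: Board to test: green, upright in the rack, the tallest of three, the only one with an aluminium rail along its top edge. 120 mm wide (y), 3.2 thick (x), 104 tall, 120-220 g. Origin: centre of the underside of its connector tongue (84 mm wide, 12 high; full-width board above it). Test pads face own -x; on the +x face a heat sink stands out 15 mm, 38 to 72 mm above the origin. z up.
- rail (a point): Centre of the board's top rail, 97 mm above the board's origin. The rail is 10 mm thick (board x), 112 mm long (y) and 14 mm high, centred on the board plane: grip it across its 10 mm.
- pads (a point): Centre of the 20 mm square field of small brass test pads on the board's own -x face (towards the robot while in the rack), 12 mm to own +y of the middle and 68 mm above the origin. The board's, rack's and jig's own x point away from the robot, within 0.3 rad of straight ahead.
- rack: Black slotted rack, fixed, 176 (x) by 150 mm (y), origin under its centre on the bench. Two comb walls at its y ends, 58 mm high, hold boards by their side edges (slots 6 mm wide, 15 mm pitch). Three boards stand in it 45 mm apart in any order, on its floor 12 mm above the bench, their axes parallel to the rack's.
- jig: Board test jig, fixed: grey enclosure from -130 to +90 mm (own x), 190 mm wide (y), top at 45 mm. Origin on the bench under the middle of the socket. A seated board stands in its plane x = 0, axes parallel to the jig's. Two aluminium card guides at y = -62 and +62 mm rise to 105 mm (slots 6 mm wide, 2.5 mm play at each end) and flare to 20 mm wide mouths at 117 mm.
- socket_floor (a point): Centre of the floor of the jig's black socket (slot 6 mm by 90 mm along y, its top 10 mm higher), 47 mm above the bench: where the board's origin belongs.
- probe_arm (a joint): Angle of the jig's sprung probe arm, on the -x side of the socket: 0 at rest, leaning 0.85 rad back towards jig -x; 0.85 upright against its forward stop. Axis parallel to jig y, at jig x = -35 mm, 65 mm above the bench. The spring always drives it back: about 3 N at the cross grip to start it, 7 N at the stop.
- grip (a point): Middle of the probe arm's black cross grip, a bar 16 mm thick, 96 mm long, along jig y, 135 mm from the pivot axis: at rest at jig x = -136 mm, 154 mm above the bench; at the stop at x = -35 mm, 200 mm high (49 mm above a seated board). Side plates 54 mm apart carry it; pinch it from above or push it. This frame turns with the arm.
- probes: Block of spring probes on the probe arm, 26 mm square, its nine brass pins pointing at the board; the pins give up to 6 mm. Its origin is at the back of the block.
- probe_tips (a point): Centre of the tips of the probe pins; with the board seated the right way round and the arm at its stop it lies on the test pads.
- low_board: Bystander: plain low board (62 mm tall) with a row of seven chips, in the rack. Origin under its tongue.
- sink_board: Bystander: low board (68 mm tall) with a wide finned heat sink, in the rack. Origin under its tongue.
- screwdriver: Bystander: screwdriver, 170 mm, lying on the mat.
- drive: Bystander: flat disk drive, 100 x 70 x 7 mm, lying on the mat.
- mouse: Bystander: black computer mouse.
- mug: Bystander: white mug, 92 mm tall.
- brush: Bystander: cleaning brush, 190 mm.
Mind the look-alikes: they are no part of the job. Leave any pink look-alike of the board alone.

How it is judged:
On the way, in this order (a step that is already met when the one before it is completed fails the run):
1. the board is fully home in the jig's socket, right way round, and let go, with the probe arm still back (distance between board and socket_floor below 0.006 m and z of board in the frame of jig below 0.05 m and angle between the x axis of board and the x axis of jig, either way round below 0.09 rad and angle between board's own z axis and vertical below 0.09 rad and y of pads in the frame of jig above 0.004 m and contact force between the fingers and board below 0.05 N and value of joint probe_arm below 0.2 rad), for 0.2 s.
2. the probe arm is held forward against its stop (value of joint probe_arm above 0.81 rad and contact force between probes and board above 0.4 N), for 0.5 s.
At the end, for the whole second after the job is handed in: Board in the socket: origin within 6 mm of the slot floor centre, at most 3 mm above it, within 0.09 rad, pads to the arm, untouched by the gripper. The robot holds the probe arm with 3 N or more, within 0.04 rad of its stop; pins press the pads (within 7 mm, over 0.4 N) (all of step 2 and contact force between any of the fingers, the arm and probe_arm above 3 N and distance between pads and probe_tips below 0.007 m and distance between board and socket_floor below 0.006 m and z of board in the frame of jig below 0.05 m and angle between board's own z axis and vertical below 0.09 rad and angle between the x axis of board and the x axis of jig, either way round below 0.09 rad and contact force between the fingers and board below 0.05 N); the arm keeps its last pose, push and grip.
It fails at once if the board is dropped (moves faster than 0.5 m/s while not in the gripper) (linear speed of board above 0.5 m/s and contact force between the fingers and board below 0.01 N).
It fails at once if another board is moved by more than 15 mm (distance of any of low_board, sink_board from where it was at the start of the episode above 0.015 m).
It fails at once if a bystander on the bench is moved by more than 25 mm (distance of any of screwdriver, drive, mouse, mug, brush from where it was at the start of the episode above 0.025 m).
It also fails if it takes over 72 s, if anything falls off the work surface, if the arm or the gripper's body presses on something with over 40 N, if the wrist force passes 120 N, or if a joint passes its speed limit or range.

## Working session

There is one attempt and no reset: what is moved stays moved. The work goes in short steps, Python scripts to look and compute and a tool call to move; the robot and the scene stay as the last step left them, time stands still between calls to the robot, and variables do not carry over. Pictures are saved under pics/ and viewed, about 8 in all and at most 12, crops included, and the job is handed in when it is done.

Besides the shell and the picture viewer there is one more tool, called after "Emit:" as name([rows], argument=value, ...), one row to a line, values as JSON. send_rows: Moves the arm, as the interface text tells. Its arguments: {"type":"object","properties":{"deltas":{"type":"array"},"newtons":{"type":"number"}},"required":["deltas"]}

```bash
mkdir -p pics; ls; cat > h.py <<'E'
import numpy as np, cv2
from cell import robot
def snap(n,f):
    im=robot.snapshot(n); cv2.imwrite('pics/'+f,im[:,:,::-1]); return im
def cal(n):
    c=robot.get_calibration(n); return np.array(c['camera_matrix'],float),np.array(c['distortion'],float),cv2.Rodrigues(np.array(c['rvec'],float))[0],np.array(c['tvec'],float).ravel()
def ray(c,uv):
    K,D,R,t=c; p=cv2.undistortPoints(np.array([[uv]],float),K,D)[0,0]
    return -R.T@t, R.T@np.array([p[0],p[1],1])
def onz(c,uv,z):
    o,d=ray(c,uv); return o+d*(z-o[2])/d[2]
def proj(c,P):
    K,D,R,t=c; return cv2.projectPoints(np.array(P,float).reshape(-1,1,3),cv2.Rodrigues(R)[0],t,K,D)[0].reshape(-1,2)
E
python3 - <<'E'
from h import *
import json
for n in('scene','top'):
    im=snap(n,n+'0.png'); c=cal(n); print(n,(-c[2].T@c[3]).round(3),c[2][2].round(2),c[0][0,0],c[1].round(3))
print(robot.get_state())
E
```

```text
pics
scene [ 1.27  -0.687  1.3  ] [-0.48  0.42 -0.77] 495.43474473661297 [0.016 0.    0.    0.    0.   ]
top [ 0.394 -0.037  1.042] [ 0.14  0.01 -0.99] 383.6463463451007 [-0.121  0.     0.     0.     0.   ]
{'time_s': 0.1, 'joint_positions': array([ 1.12830713,  0.70700729, -0.02762624,  1.48491058,  0.02201456,
        0.95089634, -0.07547944]), 'qvel': array([ 2.15115386e-05, -2.56642254e-03,  5.46378744e-04, -2.51428267e-04,
        4.17330845e-04,  7.01381549e-04, -4.11548569e-04]), 'joint_efforts': array([ 3.82498241e-03, -8.84283400e+01,  1.23724703e+00, -2.36450440e+01,
        1.71678280e-02,  5.16992121e-03,  9.44128283e-05]), 'position': array([ 0.22426156, -0.52925544,  0.25590315]), 'eef_rot': array([ 3.14156073e+00,  9.18147080e-04, -1.16997257e+00]), 'force': array([0.0569457 , 0.69620556, 0.39405853]), 'ft_torque': array([ 0.03406692,  0.02628753, -0.0187172 ]), 'grip_width': 0.9991106213640727}
```

View pics/scene0.png

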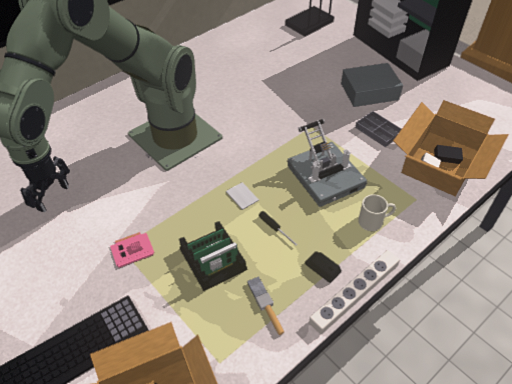

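View pics/top0.png

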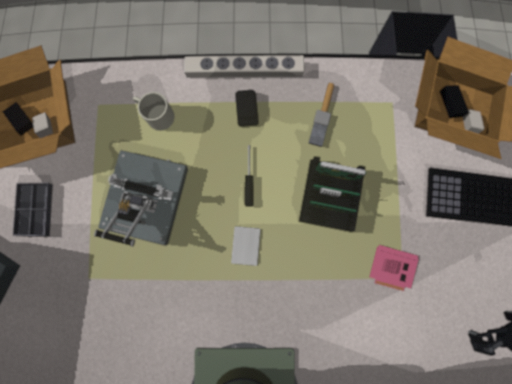

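Scene: the rack (about 212,255) sits on the robot's right and the jig (about 325,175) on its left. In the top view the bright rail is at (340,168), in the farthest slot. The jig's arm leans toward the robot, with its cross grip at about (115,238). I'll enlarge both.

```bash
python3 - <<'E'
import cv2,numpy as np
im=cv2.imread('pics/top0.png')
a=cv2.resize(im[150:246,295:375],None,fx=5,fy=6*5/6,interpolation=3); b=cv2.resize(im[145:250,90:194],None,fx=3.8,fy=480/105,interpolation=3)
print(a.shape,b.shape); cv2.imwrite('pics/c1.png',np.hstack([a,b]))
E
```

```text
(480, 400, 3) (480, 395, 3)
```

View pics/c1.png

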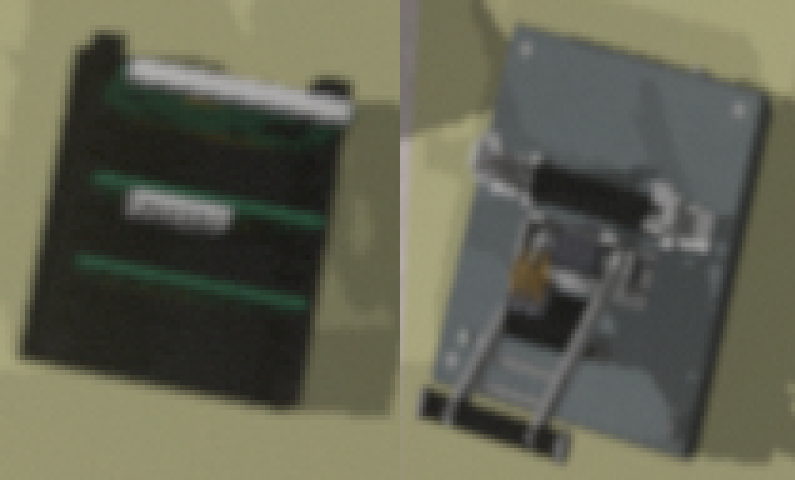

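```bash
python3 - <<'E'
from h import *
c=cal('top')
A=lambda x,y:(295+x/5,150+y/5)
B=lambda x,y:(90+(x-400)/3.8,145+y*105/480)
l,r=[onz(c,A(*p),.116) for p in((125,72),(352,110))]
print('rail',l,r,np.linalg.norm(l-r),(l+r)/2,'yaw',np.arctan2(-(l-r)[0],(l-r)[1]))
fl,fr,nr=[onz(c,B(*p),.045) for p in((516,27),(768,95),(690,458))]
print('jig corners',fl,fr,nr,np.linalg.norm(fl-fr),np.linalg.norm(fr-nr))
y=(fl-fr)/np.linalg.norm(fl-fr);print(np.arctan2(-y[0],y[1]))
x=(fr-nr)/np.linalg.norm(fr-nr);print(np.arctan2(x[1],x[0]))
m=(fl+nr)/2; yw=(np.arctan2(-y[0],y[1])+np.arctan2(x[1],x[0]))/2
X=np.array([np.cos(yw),np.sin(yw),0]);print('jig origin',m+.02*X,yw)
g=[onz(c,B(*p),.154) for p in((422,403),(566,445))]; print('grip',g,np.linalg.norm(g[0]-g[1]),(g[0]+g[1])/2+.136*X)
# board flare tops z .117 
for p in ((487,155),(690,222)): print(onz(c,B(*p),.117))
E
```

```text
rail [ 0.5980552  -0.19147223  0.116     ] [ 0.57878332 -0.30445094  0.116     ] 0.11461062067396427 [ 0.58841926 -0.24796158  0.116     ] yaw -0.16895359491038148
jig corners [0.65472477 0.33558154 0.045     ] [0.61157331 0.15162422 0.045     ] [0.40114408 0.20132277 0.045     ] 0.1889506422115145 0.21621842434684796
-0.23040742415075077
-0.23192710710919487
jig origin [0.54740242 0.26386988 0.045     ] -0.2311672656299728
grip [array([0.42742596, 0.34627613, 0.154     ]), array([0.40655838, 0.25297009, 0.154     ])] 0.09561105390314706 [0.54937452 0.26846362 0.154     ]
[0.56422388 0.32459111 0.117     ]
[0.52663488 0.18730092 0.117     ]
```

Estimates hold up: the rail measures 114.6 mm against 112 mm given, and the enclosure 189 x 216 mm against 190 x 220 mm. The board's yaw is about -0.17 and the jig's about -0.23. Next: turn, then move above the rail.

Emit:
send_rows([
  [[0, 0, 0], [0, 0, -0.125], 1],
  [[0, 0, 0], [0, 0, -0.125], 1],
  [[0, 0, 0], [0, 0, -0.125], 1],
  [[0, 0, 0], [0, 0, -0.125], 1],
  [[0, 0, 0], [0, 0, -0.125], 1],
  [[0, 0, 0], [0, 0, -0.125], 1],
  [[0, 0, 0], [0, 0, -0.125], 0.6],
  [[0, 0, 0], [0, 0, -0.125], 0.6],
  [[20, -22, 0], [0, 0, 0], 0.6],
  [[20, -22, 0], [0, 0, 0], 0.6],
  [[20, -22, 0], [0, 0, 0], 0.6],
  [[20, -22, 0], [0, 0, 0], 0.6],
], newtons=40)

```text
time_s: 1.1
position: [0.3188, -0.4552, 0.2561]
eef_rot: [-3.141, 0.0, -0.17]
force: [0.9, -1.2, 0.2]
grip_width: 0.602
```

Emit:
send_rows([
  [[20, -22, 0], [0, 0, 0], 0.6],
  [[20, -22, 0], [0, 0, 0], 0.6],
  [[20, -22, 0], [0, 0, 0], 0.6],
  [[20, -22, 0], [0, 0, 0], 0.6],
  [[20, -22, 0], [0, 0, 0], 0.6],
  [[20, -22, 0], [0, 0, 0], 0.6],
  [[20, -22, 0], [0, 0, 0], 0.6],
  [[20, -22, 0], [0, 0, 0], 0.6],
  [[20, -20, 6], [0, 0, 0], 0.6],
  [[18, -20, 6], [0, 0, 0], 0.6],
  [[0, 0, 6], [0, 0, 0], 0.6],
  [[0, 0, 0], [0, 0, 0], 0.6],
])

```text
time_s: 2.1
position: [0.5501, -0.2755, 0.2367]
eef_rot: [-3.141, 0.002, -0.168]
force: [-0.7, -0.8, -0.4]
grip_width: 0.603
```

```bash
cat >> h.py <<'E'
def Rt():
    r,p,y=robot.get_state()['eef_rot']; 
    from scipy.spatial.transform import Rotation as Ro
    return Ro.from_euler('xyz',[r,p,y]).as_matrix()
def delta(P):
    s=robot.get_state(); return (Rt().T@(np.array(P)-s['position'])*1000).round(1)
E
python3 - <<'E'
from h import *
s=robot.get_state();print(s['time_s'],s['position'],s['eef_rot'],s['grip_width'],s['joint_positions'].round(2))
print(delta([.588,-.248,.2]))
im=snap('wrist','w0.png');c=cal('wrist');np.savez('w0.npz',*c)
print((-c[2].T@c[3]).round(3),c[2][2].round(2),c[0][0,0]);print(proj(c,[[.598,-.191,.116],[.579,-.304,.116]]).round(0))
cv2.imwrite('pics/w0b.png',cv2.resize(im[:,:,::-1],(768,576),interpolation=3))
E
```

```text
2.1 [ 0.55006499 -0.27548712  0.23674181] [-3.14061632e+00  2.16600935e-03 -1.67826454e-01] 0.603411894923222 [ 0.53  0.8  -0.26  1.35  0.22  1.03  0.07]
[ 32.9 -33.4  36.7]
[ 0.562 -0.201  0.354] [-0.05 -0.3  -0.95] 273.26001370796115
[[301.  86.]
 [296. 216.]]
```

View pics/w0b.png

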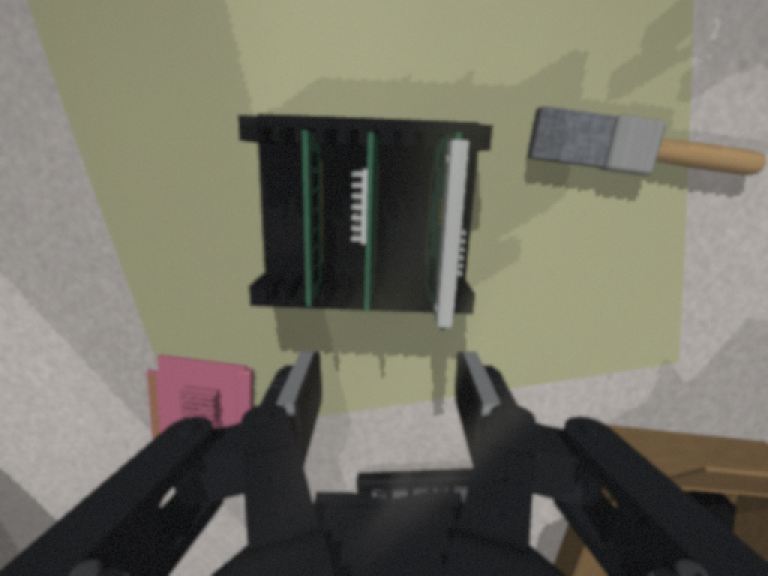

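The wrist view shows the rail from (459,141) to (445,326) in the enlarged picture. The tall board's heat sink is on its far side, as it should be.

```bash
python3 - <<'E'
from h import *
c=cal('wrist')
l,r=[onz(c,(u/1.5,v/1.5),.116) for u,v in((459,141),(445,326))]
m=(l+r)/2; print(l,r,np.linalg.norm(l-r),m,'yaw',np.arctan2(-(l-r)[0],(l-r)[1]))
for z in (.18,.116): print(delta([m[0],m[1],z]))
# rack comb walls top z=.058 corners
q=[onz(c,(u/1.5,v/1.5),.058) for u,v in((240,117),(491,126),(251,302),(472,312))]
print(np.array(q).round(3))
for a,b in((0,1),(2,3)): d=q[b]-q[a]; print(np.linalg.norm(d),np.arctan2(d[1],d[0]))
for u1,v1,u2,v2,h in((307,131,308,305,.074),(371,133,368,309,.08)):
  a,b=onz(c,(u1/1.5,v1/1.5),h),onz(c,(u2/1.5,v2/1.5),h);d=a-b;print(np.linalg.norm(d),np.arctan2(-d[0],d[1]),(a+b)/2)
E
```

```text
[ 0.601402   -0.19771485  0.116     ] [ 0.57977114 -0.30531127  0.116     ] 0.10974918368171888 [ 0.59058657 -0.25151306  0.116     ] yaw -0.19839243973841283
[ 36.4 -31.8  57.5]
[ 36.5 -31.8 121.5]
[[ 0.467 -0.157  0.058]
 [ 0.634 -0.191  0.058]
 [ 0.44  -0.286  0.058]
 [ 0.606 -0.323  0.058]]
0.16970398384262184 -0.20477998279980175
0.1706013773449168 -0.21649213476158916
0.11894808325115123 -0.22175666739292835 [ 0.499783   -0.23264689  0.074     ]
0.11797964888908119 -0.19998208302719053 [ 0.54165141 -0.24106985  0.08      ]
```

Emit:
send_rows([
  [[12, -11, 15], [0, 0, 0.03], 0.5],
  [[12, -11, 15], [0, 0, 0], 0.5],
  [[12, -11, 15], [0, 0, 0], 0.5],
  [[0, 0, 15], [0, 0, 0], 0.5],
  [[0, 0, 15], [0, 0, 0], 0.5],
  [[0, 0, 15], [0, 0, 0], 0.5],
  [[0, 0, 10], [0, 0, 0], 0.5],
  [[0, 0, 8], [0, 0, 0], 0.5],
  [[0, 0, 7], [0, 0, 0], 0.5],
  [[0, 0, 5], [0, 0, 0], 0.5],
  [[0, 0, 0], [0, 0, 0], 0.5],
  [[0, 0, 0], [0, 0, 0], 0.5],
])

```text
time_s: 3.15
position: [0.5914, -0.2513, 0.1186]
eef_rot: [-3.142, -0.0, -0.2]
force: [-0.5, -0.2, 0.5]
grip_width: 0.498
```

```bash
python3 - <<'E'
from h import *
im=snap('wrist','w1.png');c=cal('wrist');np.savez('w1.npz',*c)
s=robot.get_state();print(s['position'],s['force'],delta([.590,-.250,.116]))
cv2.imwrite('pics/w1b.png',cv2.resize(im[:,:,::-1],(768,576),interpolation=3))
E
```

```text
[ 0.5915194  -0.25133024  0.11879041] [-0.67378847 -1.11234992 -0.53607226] [-1.8 -1.   2.8]
```

View pics/w1b.png

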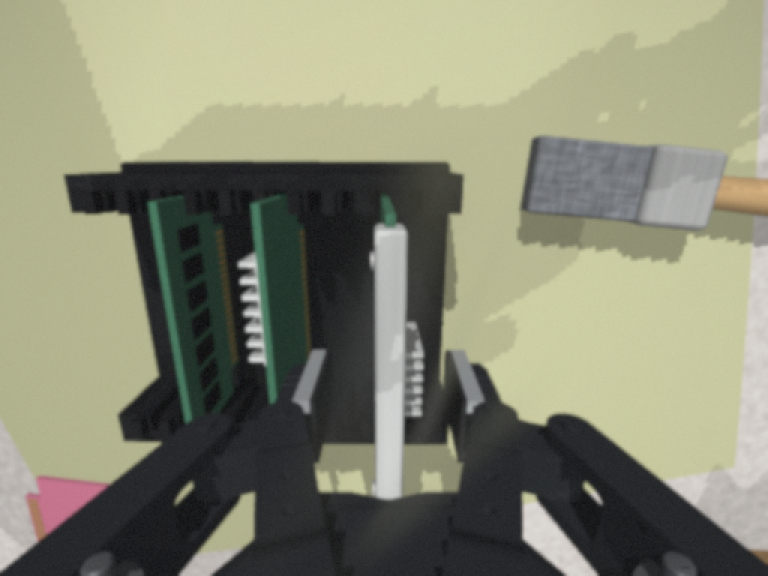

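The rail lies midway between the jaws (x of about 389, against 386 for the jaw centre) and parallel to them. I'll measure its y-centre.

```bash
python3 - <<'E'
from h import *
c=cal('wrist')
l,r=[onz(c,(u/1.5,v/1.5),.116) for u,v in((391,227),(389,496))]
m=(l+r)/2; print(l,r,np.linalg.norm(l-r),m,'yaw',np.arctan2(-(l-r)[0],(l-r)[1]),delta([m[0],m[1],.116]))
E
```

```text
[ 0.60322948 -0.194395    0.116     ] [ 0.58305164 -0.29133316  0.116     ] 0.09901591799263171 [ 0.59314056 -0.24286408  0.116     ] yaw -0.20522122003787946 [-0.1 -8.6  2.8]
```

Emit:
send_rows([
  [[0, 0, 2.5], [0, 0, 0], 0.3],
  [[0, 0, 0], [0, 0, 0], 0.2],
  [[0, 0, 0], [0, 0, 0], 0],
  [[0, 0, 0], [0, 0, 0], 0],
  [[0, 0, 0], [0, 0, 0], 0],
  [[0, 0, 0], [0, 0, 0], 0],
  [[0, 0, 0], [0, 0, 0], 0],
  [[0, 0, 0], [0, 0, 0], 0],
], newtons=50)

```text
time_s: 3.87
position: [0.5913, -0.2512, 0.116]
eef_rot: [-3.142, 0.0, -0.2]
force: [-1.9, 0.8, 6.1]
grip_width: 0.105
```

The board is gripped at 9 mm. The rail centre sits about 1 mm to +y of the TCP. Now a straight lift.

Emit:
send_rows([
  [[0, 0, -4], [0, 0, 0], 0],
  [[0, 0, -8], [0, 0, 0], 0],
  [[0, 0, -12], [0, 0, 0], 0],
  [[0, 0, -12], [0, 0, 0], 0],
  [[0, 0, -12], [0, 0, 0], 0],
  [[0, 0, -15], [0, 0, 0], 0],
  [[0, 0, -18], [0, 0, 0], 0],
  [[0, 0, -20], [0, 0, 0], 0],
  [[0, 0, -20], [0, 0, 0], 0],
  [[0, 0, -15], [0, 0, 0], 0],
  [[0, 0, -8], [0, 0, 0], 0],
  [[0, 0, 0], [0, 0, 0], 0],
])

```text
time_s: 4.87
position: [0.5919, -0.2513, 0.2622]
eef_rot: [3.141, -0.003, -0.2]
force: [0.2, 0.0, -1.8]
grip_width: 0.106
```

```bash
python3 - <<'E'
from h import *
import numpy as np
s=robot.get_state();print(s['position'],s['force'],s['grip_width'])
jy=-.231;Y=np.array([-np.sin(jy),np.cos(jy),0]);J=np.array([.548,.265,0])
print(delta(J-.001*Y+[0,0,.262]), J-.001*Y)
E
```

```text
[ 0.59188803 -0.2513286   0.26215404] [ 0.18467107  0.0304077  -1.77761681] 0.10618866017736173
[-145.6 -496.3   -0.5] [0.54777105 0.26402656 0.        ]
```

Emit:
send_rows([
  [[-2, -8, 0], [0, 0, 0], 0],
  [[-4, -15, 0], [0, 0, 0], 0],
  [[-7, -23, 0], [0, 0, 0], 0],
  [[-8, -27, 0], [0, 0, 0], 0],
  [[-8, -27, 0], [0, 0, 0], 0],
  [[-8, -27, 0], [0, 0, 0], 0],
  [[-8, -27, 0], [0, 0, 0], 0],
  [[-8, -27, 0], [0, 0, 0], 0],
  [[-8, -27, 0], [0, 0, 0], 0],
  [[-8, -27, 0], [0, 0, 0], 0],
  [[-8, -27, 0], [0, 0, 0], 0],
  [[-8, -27, 0], [0, 0, 0], 0],
])

```text
time_s: 5.87
position: [0.5645, 0.0507, 0.259]
eef_rot: [3.141, 0.001, -0.2]
force: [1.5, -0.4, -0.7]
grip_width: 0.102
```

Emit:
send_rows([
  [[-8, -27, 0], [0, 0, 0], 0],
  [[-8, -27, 0], [0, 0, 0], 0],
  [[-8, -27, 0], [0, 0, 0], 0],
  [[-8, -27, 0], [0, 0, 0], 0],
  [[-8, -27, 0], [0, 0, 0.01], 0],
  [[-8, -27, 0], [0, 0, 0.01], 0],
  [[-8, -24, 0], [0, 0, 0.011], 0],
  [[-3, -15, 0], [0, 0, 0], 0],
  [[-2, -6, 0], [0, 0, 0], 0],
  [[0, 0, 0], [0, 0, 0], 0],
  [[0, 0, 0], [0, 0, 0], 0],
])

```text
time_s: 6.78
position: [0.5481, 0.2633, 0.2593]
eef_rot: [3.141, 0.0, -0.231]
force: [-0.4, 0.2, -0.7]
grip_width: 0.105
```

```bash
python3 - <<'E'
from h import *
im=snap('wrist','w2.png');c=cal('wrist')
t=snap('top','t2.png')
s=robot.get_state();print(s['position'],s['eef_rot'],s['force'],s['grip_width'])
jy=-.231;X=np.array([np.cos(jy),np.sin(jy),0]);Y=np.array([-np.sin(jy),np.cos(jy),0]);J=np.array([.548,.265,0])
print(delta(J-.001*Y+[0,0,.262]))
a=cv2.resize(im[:,:,::-1],(768,576),interpolation=3)
for p in [(0,62,.117),(0,-62,.117),(0,45,.057),(-136,48,.162),(90,95,.045),(-130,95,.045),(90,-95,.045)]:
  print(p,(proj(c,J+X*p[0]/1000+Y*p[1]/1000+[0,0,p[2]])[0]*1.5).round())
cv2.imwrite('pics/w2b.png',a)
E
```

```text
[0.54841224 0.26267076 0.25964778] [ 3.14084766e+00  6.89906040e-05 -2.32410476e-01] [-0.27402688 -0.30263412 -1.90053153] 0.10326261025187113
[-0.9 -1.2 -2.4]
(0, 62, 0.117) [388. 181.]
(0, -62, 0.117) [388. 362.]
(0, 45, 0.057) [388. 200.]
(-136, 48, 0.162) [129. 214.]
(90, 95, 0.045) [507. 131.]
(-130, 95, 0.045) [218. 132.]
(90, -95, 0.045) [489. 357.]
```

View pics/w2b.png

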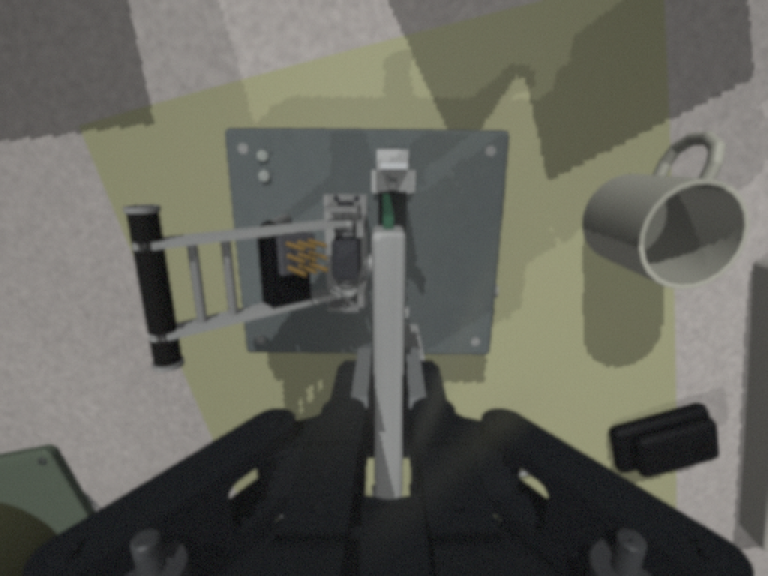

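The wrist view shows the +y guide mouth centred at about x=393, against 388 predicted, so the jig may be about 3 mm farther in +x than estimated. Enlarging.

```bash
python3 - <<'E'
import cv2
im=cv2.imread('pics/w2.png'); cv2.imwrite('pics/c2.png',cv2.resize(im[80:160,210:310],None,fx=7,fy=7,interpolation=2))
E
```

```text
(no output)
```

View pics/c2.png

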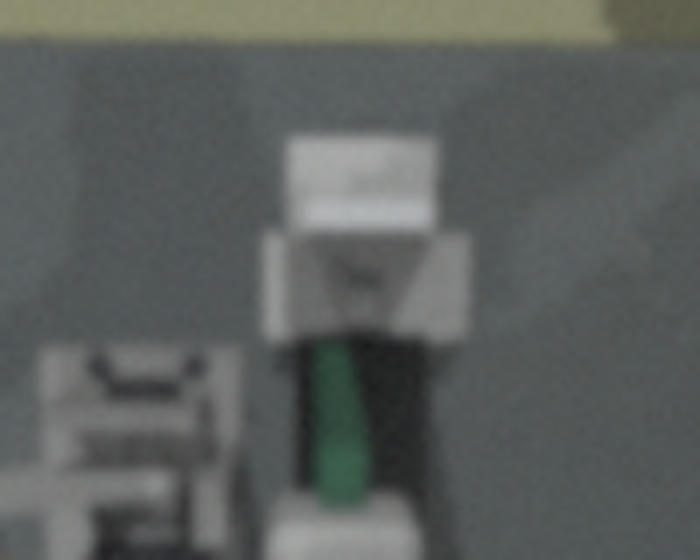

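```bash
python3 - <<'E'
from h import *
from scipy.optimize import least_squares
c=cal('wrist'); s=robot.get_state()
P=[(90,95,.045),(90,-95,.045),(-130,95,.045),(-130,-95,.045),(0,62,.117),(-136,48,.154),(-136,-48,.154)]
U=np.array([(508,131),(489,354),(228,129),(247,352),(393,181),(143,212),(167,364)])/1.5
def pts(q,P):
  X=np.array([np.cos(q[2]),np.sin(q[2]),0]);Y=np.array([-np.sin(q[2]),np.cos(q[2]),0])
  return np.array([[q[0],q[1],0]+X*p[0]/1e3+Y*p[1]/1e3+np.array([0,0,p[2]]) for p in P])
for idx in ([0,1,2,3],[4,5,6],[0,1,4],[0,1,2,3,4,5,6]):
  r=least_squares(lambda q:(proj(c,pts(q,[P[i] for i in idx]))-U[idx]).ravel(),[.548,.265,-.231]); print(r.x.round(4),r.fun.round(1))
# board in hand: +y end of rail, +y corner of board
z=s['position'][2]
R=Rt()
for uv,zz in(((389/1.5,229/1.5),z),((210+341/7,80+495/7),z-.006),((210+335/7,80+342/7),z-.092)):
  p=onz(c,uv,zz); print((R.T@(p-s['position'])*1e3).round(1))
E
```

```text
[ 0.5517  0.2659 -0.243 ] [ 2.9 -0.4  1.3  1.6 -3.4 -0.9 -0.7  1.2]
[ 0.5498  0.264  -0.2491] [-0.1  0.5 -0.5 -2.1  0.7  2.1]
[ 0.5501  0.2651 -0.233 ] [ 0.8 -0.2  0.9  1.8 -1.2 -0.8]
[ 0.5508  0.2651 -0.2423] [ 2.1  0.4  0.8  2.2 -4.   0.  -1.1  1.9  0.2 -1.  -0.2 -2.7  1.7  1.7]
[ -0.4 -58.   -0. ]
[ -0.7 -57.9   6. ]
[ -1.4 -60.7  92. ]
```

The fit gives a jig origin of (0.551, 0.265) and a yaw of about -0.235, so I shift +3 mm in x and +1.5 mm in y and start down.

Emit:
send_rows([
  [[1.5, -0.8, 5], [0, 0, 0.003], 0],
  [[1.5, -0.7, 8], [0, 0, 0], 0],
  [[0, 0, 8], [0, 0, 0], 0],
  [[0, 0, 8], [0, 0, 0], 0],
  [[0, 0, 6], [0, 0, 0], 0],
  [[0, 0, 5], [0, 0, 0], 0],
  [[0, 0, 4], [0, 0, 0], 0],
  [[0, 0, 4], [0, 0, 0], 0],
  [[0, 0, 4], [0, 0, 0], 0],
  [[0, 0, 4], [0, 0, 0], 0],
  [[0, 0, 0], [0, 0, 0], 0],
])

```text
time_s: 7.8
position: [0.5513, 0.2647, 0.2031]
eef_rot: [3.141, 0.001, -0.234]
force: [-0.5, -1.0, -1.9]
grip_width: 0.108
```

```bash
python3 - <<'E'
from h import *
s=robot.get_state();print(s['position'],s['eef_rot'],s['force'],s['ft_torque'],s['grip_width'])
im=snap('wrist','w3.png');snap('scene','s3.png')
a=cv2.resize(im[70:190,200:330],None,fx=4.6,fy=4.6,interpolation=2)[:,:,::-1]
cv2.imwrite('pics/c3.png',a)
E
```

```text
[0.55132044 0.26468136 0.20310313] [ 3.14113920e+00  6.40700948e-04 -2.33916173e-01] [-0.47712017 -0.95929274 -1.88237301] [-0.0053544   0.04165548 -0.02558614] 0.10814750458724694
```

View pics/c3.png

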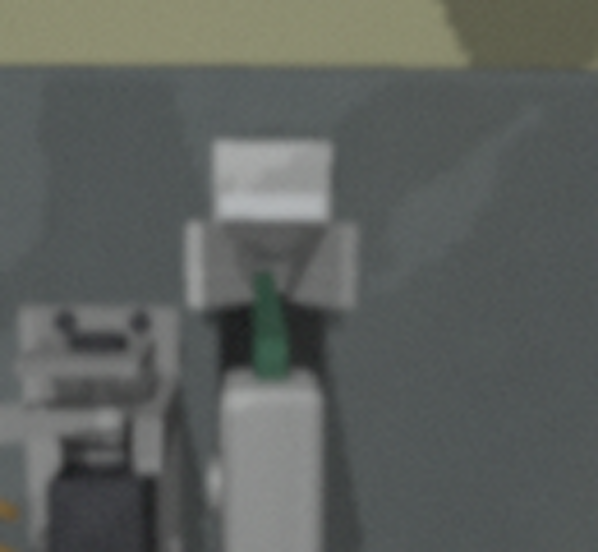

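The board's lower corner, at (264,275) in the crop, sits in the flare mouth, whose centre is x=272. That's about 1.3 mm off, so I add +1 mm in x and go down slowly.

Emit:
send_rows([
  [[1, 0, 2], [0, 0, 0], 0],
  [[0, 0, 3], [0, 0, 0], 0],
  [[0, 0, 3], [0, 0, 0], 0],
  [[0, 0, 3], [0, 0, 0], 0],
  [[0, 0, 3], [0, 0, 0], 0],
  [[0, 0, 3], [0, 0, 0], 0],
  [[0, 0, 3], [0, 0, 0], 0],
  [[0, 0, 2], [0, 0, 0], 0],
])

```text
time_s: 8.57
position: [0.5524, 0.2645, 0.1814]
eef_rot: [3.141, 0.0, -0.234]
force: [-0.2, 0.4, -1.9]
grip_width: 0.105
```

Emit:
send_rows([
  [[0, 0, 3], [0, 0, 0], 0],
  [[0, 0, 3], [0, 0, 0], 0],
  [[0, 0, 3], [0, 0, 0], 0],
  [[0, 0, 3], [0, 0, 0], 0],
  [[0, 0, 3], [0, 0, 0], 0],
  [[0, 0, 2], [0, 0, 0], 0],
  [[0, 0, 2], [0, 0, 0], 0],
  [[0, 0, 0], [0, 0, 0], 0],
])

```text
time_s: 9.23
position: [0.5524, 0.2645, 0.1624]
eef_rot: [3.141, 0.0, -0.234]
force: [-0.6, -0.1, -0.6]
grip_width: 0.109
```

Emit:
send_rows([
  [[0, 0, 2], [0, 0, 0], 0],
  [[0, 0, 2], [0, 0, 0], 0],
  [[0, 0, 1.5], [0, 0, 0], 0],
  [[0, 0, 1.5], [0, 0, 0], 0],
  [[0, 0, 0], [0, 0, 0], 0],
])

```text
time_s: 9.65
position: [0.5524, 0.2645, 0.1555]
eef_rot: [3.141, 0.0, -0.234]
force: [-0.6, 0.1, -0.9]
grip_width: 0.102
```

The tongue is in the socket with no resistance, and there are about 4 mm left.

Emit:
send_rows([
  [[0, 0, 1.5], [0, 0, 0], 0],
  [[0, 0, 1.5], [0, 0, 0], 0],
  [[0, 0, 1], [0, 0, 0], 0],
  [[0, 0, 1], [0, 0, 0], 0],
  [[0, 0, 0], [0, 0, 0], 0],
])

```text
time_s: 10.07
position: [0.5526, 0.2644, 0.151]
eef_rot: [-3.141, -0.0, -0.234]
force: [-1.0, -0.5, 1.1]
grip_width: 0.106
```

Emit:
send_rows([
  [[0, 0, 0.7], [0, 0, 0], 0],
  [[0, 0, 0.7], [0, 0, 0], 0],
  [[0, 0, 0], [0, 0, 0], 0],
  [[0, 0, 0], [0, 0, 0], 0],
])

```text
time_s: 10.4
position: [0.553, 0.2645, 0.1508]
eef_rot: [-3.141, -0.002, -0.234]
force: [-3.9, -3.7, 22.3]
grip_width: 0.107
```

Firm contact (22 N) at TCP z 0.151, exactly the seated height. Release and rise.

Emit:
send_rows([
  [[0, 0, -0.7], [0, 0, 0], 0.15],
  [[0, 0, 0], [0, 0, 0], 0.3],
  [[0, 0, 0], [0, 0, 0], 0.4],
  [[0, 0, 0], [0, 0, 0], 0.4],
  [[0, 0, -5], [0, 0, 0], 0.4],
  [[0, 0, -12], [0, 0, 0], 0.4],
  [[0, 0, -20], [0, 0, 0], 0.4],
  [[0, 0, -20], [0, 0, 0], 0.4],
  [[0, 0, -20], [0, 0, 0], 0.4],
  [[0, 0, -20], [0, 0, 0], 0.4],
  [[0, 0, -8], [0, 0, 0], 0.4],
  [[0, 0, 0], [0, 0, 0], 0.4],
])

```text
time_s: 11.4
position: [0.5529, 0.2648, 0.2568]
eef_rot: [-3.14, -0.002, -0.234]
force: [0.9, -0.0, 0.0]
grip_width: 0.398
```

```bash
python3 - <<'E'
from h import *
s=robot.get_state();print(s['position'],s['eef_rot'],s['force'],s['grip_width'])
im=snap('wrist','w4.png')
cv2.imwrite('pics/w4b.png',cv2.resize(im[:,:,::-1],(768,576),interpolation=3))
E
```

```text
[0.55293089 0.26476461 0.25679635] [-3.13974071e+00 -1.96424561e-03 -2.34101970e-01] [ 0.86589186 -0.01712318  0.01137432] 0.39801558818577765
```

View pics/w4b.png

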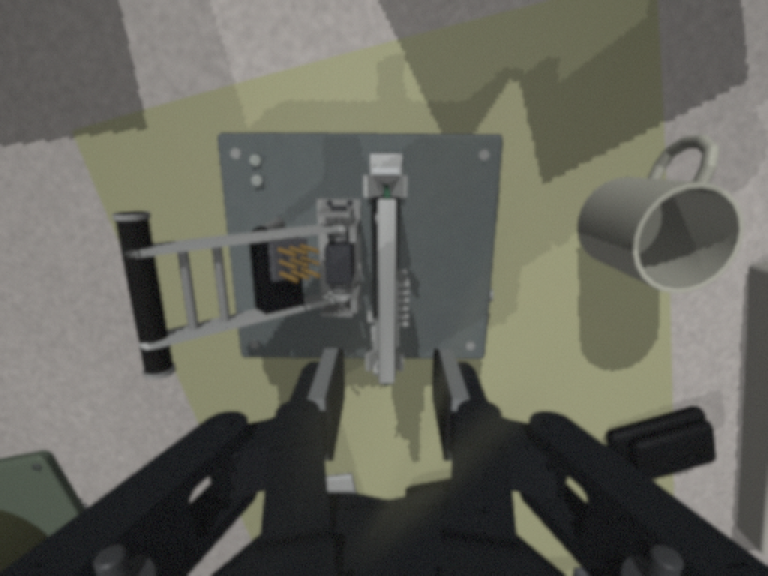

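The board stands between both guides with its heat sink on the far side and the gripper clear. The cross grip runs from (133,217) to (158,370). I'll check the grip position, then push it with shut fingers from behind.

```bash
python3 - <<'E'
from h import *
c=cal('wrist');s=robot.get_state();R=Rt()
for uv in((133,217),(158,370),(146,298)): print((R.T@(onz(c,(uv[0]/1.5,uv[1]/1.5),.156)-s['position'])*1e3).round(1))
for uv in((387,200),(386,382)): print('rail',(R.T@(onz(c,(uv[0]/1.5,uv[1]/1.5),.151)-s['position'])*1e3).round(1))
E
```

```text
[-136.   -48.4   99.2]
[-138.1   42.4   99.2]
[-137.1   -3.    99.2]
rail [ -1.3 -56.3 104.3]
rail [ -2.   52.9 104.2]
```

Emit:
send_rows([
  [[-8, 0, 0], [0, 0, 0], 0.1],
  [[-16, 0, 0], [0, 0, 0], 0],
  [[-20, 0, 0], [0, 0, 0], 0],
  [[-20, 0, 0], [0, 0, 0], 0],
  [[-20, 0, 0], [0, 0, 0], 0],
  [[-20, 0, 0], [0, 0, 0], 0],
  [[-20, 0, 0], [0, 0, 0], 0],
  [[-20, 0, 0], [0, 0, 0], 0],
  [[-18, 0, 0], [0, 0, 0], 0],
  [[-10, 0, 0], [0, 0, 0], 0],
  [[-4, 0, 0], [0, 0, 0], 0],
  [[0, 0, 0], [0, 0, 0], 0],
])

```text
time_s: 12.45
position: [0.381, 0.3054, 0.2548]
eef_rot: [3.141, 0.0, -0.233]
force: [0.4, -0.2, -0.6]
grip_width: -0.003
```

Emit:
send_rows([
  [[0, -1, 10], [0, 0, 0], 0],
  [[0, -1, 15], [0, 0, 0], 0],
  [[0, 0, 15], [0, 0, 0], 0],
  [[0, 0, 15], [0, 0, 0], 0],
  [[0, 0, 15], [0, 0, 0], 0],
  [[0, 0, 10], [0, 0, 0], 0],
  [[0, 0, 6], [0, 0, 0], 0],
  [[0, 0, 0], [0, 0, 0], 0],
  [[4, 0, 0], [0, 0, 0], 0],
  [[4, 0, 0], [0, 0, 0], 0],
  [[4, 0, 0], [0, 0, 0], 0],
  [[0, 0, 0], [0, 0, 0], 0],
])

```text
time_s: 13.45
position: [0.3946, 0.3042, 0.1695]
eef_rot: [-3.141, -0.001, -0.235]
force: [0.5, 0.1, 0.1]
grip_width: 0.0
```

```bash
python3 - <<'E'
from h import *
s=robot.get_state();print(s['position'],s['force'],Rt().T@s['force'])
im=snap('wrist','w5.png')
cv2.imwrite('pics/w5b.png',cv2.resize(im[:,:,::-1],(768,576),interpolation=3))
E
```

```text
[0.39456241 0.30420552 0.16953501] [0.49438574 0.12755953 0.09171427] [ 0.45116101 -0.2392597  -0.09115227]
```

View pics/w5b.png

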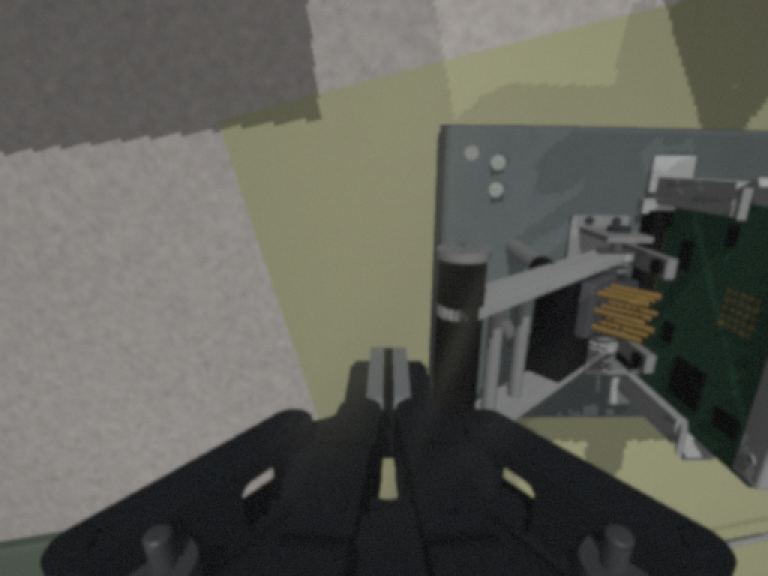

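Shut fingers are just behind the bar, centred between the side plates. The brass pads on the board at (740,315) face the probes. Now push along the arc.

Emit:
send_rows([
  [[5, 0, 0], [0, 0, 0], 0],
  [[5, 0, 0], [0, 0, 0], 0],
  [[4, 0, -4.2], [0, 0, 0], 0],
  [[4, 0, -4.1], [0, 0, 0], 0],
  [[4.3, 0, -3.8], [0, 0, 0], 0],
  [[4.3, 0, -3.8], [0, 0, 0], 0],
  [[4.6, 0, -3.4], [0, 0, 0], 0],
  [[4.6, 0, -3.4], [0, 0, 0], 0],
  [[4.9, 0, -3], [0, 0, 0], 0],
  [[4.9, 0, -3], [0, 0, 0], 0],
  [[5.1, 0, -2.6], [0, 0, 0], 0],
  [[5.1, 0, -2.6], [0, 0, 0], 0],
])

```text
time_s: 14.5
position: [0.447, 0.2922, 0.2037]
eef_rot: [-3.141, 0.002, -0.233]
force: [-10.2, 2.1, 9.5]
grip_width: 0.0
```

Emit:
send_rows([
  [[5.3, 0, -2.2], [0, 0, 0], 0],
  [[5.3, 0, -2.1], [0, 0, 0], 0],
  [[5.5, 0, -1.7], [0, 0, 0], 0],
  [[5.5, 0, -1.7], [0, 0, 0], 0],
  [[5.6, 0, -1.2], [0, 0, 0], 0],
  [[5.6, 0, -1.2], [0, 0, 0], 0],
  [[5.6, 0, -0.8], [0, 0, 0], 0],
  [[4, 0, -0.7], [0, 0, 0], 0],
  [[3, 0, -0.2], [0, 0, 0], 0],
  [[2, 0, 0], [0, 0, 0], 0],
  [[0, 0, 0], [0, 0, 0], 0],
])

```text
time_s: 15.42
position: [0.4936, 0.2808, 0.2151]
eef_rot: [-3.141, 0.001, -0.234]
force: [-7.3, 1.0, 7.6]
grip_width: -0.002
```

```bash
python3 - <<'E'
from h import *
s=robot.get_state();R=Rt();print(R.T@(s['position']-[.5525,.2645,0]),R.T@s['force'])
E
```

```text
[-0.06131235 -0.00228396 -0.21505985] [-7.31359157  0.70865502 -7.56971375]
```

Emit:
send_rows([
  [[1.5, 0, 0], [0, 0, 0], 0],
  [[1.5, 0, 0], [0, 0, 0], 0],
  [[1.5, 0, 0], [0, 0, 0], 0],
  [[0, 0, 0], [0, 0, 0], 0],
])

```text
time_s: 15.75
position: [0.4974, 0.2799, 0.2152]
eef_rot: [-3.142, 0.002, -0.233]
force: [-10.1, 1.2, 9.6]
grip_width: 0.001
```

Emit:
send_rows([
  [[1.5, 0, 0], [0, 0, 0], 0],
  [[1.5, 0, 0], [0, 0, 0], 0],
  [[1, 0, 0], [0, 0, 0], 0],
  [[0, 0, 0], [0, 0, 0], 0],
])

```text
time_s: 16.08
position: [0.499, 0.2797, 0.2151]
eef_rot: [3.14, 0.006, -0.232]
force: [-27.0, 2.2, 18.2]
grip_width: 0.003
```

Emit:
send_rows([
  [[0, 0, 0.5], [0, 0, 0], 0],
  [[0, 0, 0], [0, 0, 0], 0],
  [[0, 0, 0], [0, 0, 0], 0],
  [[0, 0, 0], [0, 0, 0], 0],
])

```text
time_s: 16.42
position: [0.499, 0.2798, 0.2147]
eef_rot: [3.141, 0.006, -0.232]
force: [-27.6, 3.0, 19.3]
grip_width: -0.0
```

```bash
python3 - <<'E'
from h import *
s=robot.get_state();R=Rt();print(s['time_s'],R.T@(s['position']-[.5525,.2645,0]),R.T@s['force'])
w=snap('wrist','w6.png'); sc=snap('scene','s6.png'); c=cal('wrist'); cs=cal('scene')
jy=-.234;X=np.array([np.cos(jy),np.sin(jy),0]);Y=np.array([-np.sin(jy),np.cos(jy),0]);J=np.array([.5525,.2645,0])
def show(cm,k,off,ps):
  for p in ps: print(p,((proj(cm,J+X*p[0]/1000+Y*p[1]/1000+[0,0,p[2]])[0]-off)*k).round())
for ang in(.0,.05,.1,.15):
  x=-35-135*np.sin(ang);z=.065+.135*np.cos(ang)
  print(ang);show(c,1.3,np.array([160,50]),[(x-8,48,z),(x+8,48,z)]);
  show(cs,3,np.array([270,110]),[(x,48,z),(x,-48,z)])
print('rail');show(c,1.3,np.array([160,50]),[(0,56,.151)])
a=cv2.resize(w[50:350,160:460],None,fx=1.3,fy=1.3,interpolation=2);b=cv2.resize(sc[110:240,270:400],None,fx=3,fy=3,interpolation=2)
cv2.imwrite('pics/c6.png',np.hstack([a,b])[:,:,::-1])
E
```

```text
16.4167 [-0.05688514 -0.0024249  -0.21440091] [-27.65548825   3.45933443 -19.13366363]
0.0
(np.float64(-43.0), 48, np.float64(0.2)) [164. 160.]
(np.float64(-27.0), 48, np.float64(0.2)) [206. 160.]
(np.float64(-35.0), 48, np.float64(0.2)) [211.  56.]
(np.float64(-35.0), -48, np.float64(0.2)) [137.  85.]
0.05
(np.float64(-49.747187851541575), 48, np.float64(0.19983128515332046)) [146. 160.]
(np.float64(-33.747187851541575), 48, np.float64(0.19983128515332046)) [188. 160.]
(np.float64(-41.747187851541575), 48, np.float64(0.19983128515332046)) [208.  53.]
(np.float64(-41.747187851541575), -48, np.float64(0.19983128515332046)) [133.  81.]
0.1
(np.float64(-56.4775112473218), 48, np.float64(0.19932556231253348)) [128. 159.]
(np.float64(-40.4775112473218), 48, np.float64(0.19932556231253348)) [170. 159.]
(np.float64(-48.4775112473218), 48, np.float64(0.19932556231253348)) [204.  49.]
(np.float64(-48.4775112473218), -48, np.float64(0.19932556231253348)) [130.  78.]
0.15
(np.float64(-63.174147883935895), 48, np.float64(0.1984840955213657)) [111. 159.]
(np.float64(-47.174147883935895), 48, np.float64(0.1984840955213657)) [153. 159.]
(np.float64(-55.174147883935895), 48, np.float64(0.1984840955213657)) [201.  46.]
(np.float64(-55.174147883935895), -48, np.float64(0.1984840955213657)) [126.  75.]
rail
(0, 56, 0.151) [241. 122.]
```

View pics/c6.png

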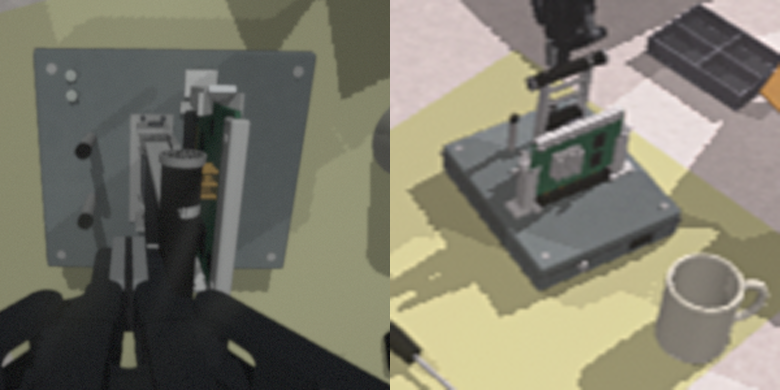

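Both views put the bar at the angle-0 (upright) prediction: 160–205 px seen against 164–206 predicted, with the pins on the board. I'll ease the push slightly and hold.

Emit:
send_rows([
  [[-0.5, 0, -0.5], [0, 0, 0], 0],
  [[0, 0, -0.5], [0, 0, 0], 0],
  [[0, 0, 0], [0, 0, 0], 0],
  [[0, 0, 0], [0, 0, 0], 0],
  [[0, 0, 0], [0, 0, 0], 0],
  [[0, 0, 0], [0, 0, 0], 0],
  [[0, 0, 0], [0, 0, 0], 0],
  [[0, 0, 0], [0, 0, 0], 0],
  [[0, 0, 0], [0, 0, 0], 0],
  [[0, 0, 0], [0, 0, 0], 0],
  [[0, 0, 0], [0, 0, 0], 0],
  [[0, 0, 0], [0, 0, 0], 0],
])

```text
time_s: 17.52
position: [0.4987, 0.2798, 0.2151]
eef_rot: [3.14, 0.006, -0.232]
force: [-22.6, 4.6, 7.5]
grip_width: 0.001
```

```bash
python3 - <<'E'
from h import *
print(robot.sign_off()); s=robot.get_state(); print(s['time_s'],s['position'],s['force'])
E
```

```text
the job is handed in; nothing more can be done
None
the job is handed in; nothing more can be done
```

I moved the tall board from the rack into the jig's socket, let go of it, and swung the probe arm up to its stop. I handed the job in at about 17.5 s with the arm still held there. `sign_off()` gave no verdict.

- **Board:** it met the socket floor at TCP height 0.151 m, the height expected for a fully seated board. The wrist picture after release showed it standing between both guides with its pads facing the probes.
- **Probe arm:** it is pushed by the shut fingers behind the cross grip. In both the wrist and scene pictures the bar lay within a few pixels of where it should be at the stop, and the pins reached the board.
- **Holding force:** the last reading was about 23 N of push, well above the roughly 7 N the spring needs at the stop.
- **Not checked directly:** I had no reading of the pin contact force or the exact joint angle. I only inferred that the other boards and bench items stayed put, from the path taken and no unexpected forces.
- **Disagreement:** my first estimate of the jig's position from the top camera was about 4 mm off along its x axis. I corrected it from wrist pictures before lowering the board.

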